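Reload the ratchet syringe driver

TASK

Reload the syringe driver: flip its ratchet pawl off the toothed wheel and wind the spoked hand wheel back until the pusher is fully home. Then lay the full syringe (green plunger drawn out) in the cradle with its flange in the slot, drop the pawl back on the teeth, and with the pawl clicking wind forward until the pusher has pressed the plunger in by about one tooth, roughly 5 mm and never as much as 10. Move the pusher only with the hand wheel, not directly, and leave everything else where it stands.

Things in the scene. Friction and masses are not known exactly. Their poses are not given: they have to be found in the camera images.
- driver: fixed syringe driver: grey base 110 x 300 mm, top at z 14 mm. Origin on the table under it; y is the line of the syringe, the way the pusher advances, z up. In this frame (mm): white gearbox x -30..30, y -160..-70, up to z 118; shaft along x at y -115, z 75: hand wheel on its -x end, ratchet wheel (68 mm diameter, 24 teeth, x 36..46) on its +x end; cradle of two white V posts at y 30 and 107
- cradle (a point): centre of the barrel once loaded, at (0, 68.5, 100) mm in the driver's frame, same axes. V posts 12 mm thick, 38 mm before and behind, V arms 22 mm to either side and up to 6 mm above the barrel axis; between the posts 64 mm free down to the base plate. A 10 mm slot behind the rear post (its middle 49 mm behind this point) takes the flange; the low lip closing it ends 9 mm below the axis
- pusher: aluminium pusher plate 34 x 34 x 10 mm on a toothed rack bar through the gearbox. Origin: centre of its front face, which presses the plunger, 100 mm above the table. In the driver's frame its y is -55 mm when fully home, +25 mm fully forward; 20 mm per rad of the hand wheel. The end of a loaded plunger lies 28 mm (+-4) ahead of home, so the syringe fits in only with the pusher back
- wheel (a joint): hand wheel angle, rad: 0 with the pusher fully home (end stop), 4.0 fully forward; starts between 2.3 and 3.7. One ratchet tooth is 0.262 rad, 5.2 mm of pusher. Stays where it is left (friction 0.05 Nm). Forward it turns with the pawl down, clicking; backward only with the pawl flipped off. Drag rises by 0.1 Nm once the plunger is being pressed
- wheel_hub (a point): centre of the hand wheel, at (-75, -115, 75) mm in the driver's frame. Four spokes 9 mm thick, 90 degrees apart, end in black 20 mm balls, centres 62 mm from here, all in the driver's y-z plane. At joint value w one spoke leans w from upright towards the driver's +y. Upper ball towards +y winds forward, to -y back. Gearbox is 45 mm from this plane
- pawl (a joint): pawl angle, rad: about 0 (-0.05 to 0.12) with its nose on the teeth, 1.83 when flipped right over, off the wheel. Held only by its own weight (50 g, no spring): pushed past about 1.0 it falls over to 1.83 and rests there; brought back below 0.8 it falls on the teeth
- pawl_pivot (a point): pivot of the pawl, on the gearbox's +x side, at (41, -155, 109) mm in the driver's frame; the pawl swings in the driver's y-z plane through this point. Axes as the driver's. 10 mm above this point the gearbox (which ends 11 mm to the -x side) is no longer in the way
- pawl_ball (a point): centre of the red ball, 15 mm diameter, on the pawl's 7 mm thick thumb lever, 42 mm from the pivot. Pawl down: the lever rises 75 degrees above the driver's +y (nearly upright); pushing the ball to the driver's -y lifts the nose. Flipped over: it points level to -y
- pawl_nose (a point): tip of the pawl's steel nose (bar 12 mm wide, 9 mm thick), 36 mm from the pivot. Pawl down: points level to the driver's +y, resting on top of the ratchet wheel. Flipped over: stands up, leaning 15 degrees to -y; pushed to +y until it leans about 40 degrees that way, it falls back on the teeth
- syringe_center (a point): middle of the full syringe's clear barrel, 22 mm diameter, 95 mm long; its y axis points to the blue-capped nozzle (ends 62 mm ahead). Flange 36 mm diameter, 3 mm thick, 49 mm behind; green plunger drawn out 45 mm behind the flange. 50 g. Starts level in a blue rack, axis 45 mm above the table; rack rails 10 mm thick 32 mm before and behind, plate top at 6 mm, next place 72 mm aside
- plunger (a joint): how far the full syringe's plunger is pressed in, m: 0 at the start, up to 0.04. Stiff (5 N); stays where it is left. Before it moves, the pushed syringe may slide forward up to 4 mm until its flange bears on the rear post
- plunger_pad (a point): centre of the outer end face of the full syringe's plunger (disc 23 mm diameter), 95.5 mm behind the barrel's middle at the start; the pusher presses here
- spent_center (a point): middle of the barrel of the spent syringe: same size, but its plunger is pressed home. Lies in the other place of the blue rack, nozzle the same way; leave it alone
- vial_a: glass vial with red cap, 24 mm diameter, 42 mm tall, bystander (origin under its centre)
- vial_b: glass vial with white cap, 24 mm diameter, 42 mm tall, bystander (origin under its centre)
- sanitizer: white bottle, 52 mm diameter, 122 mm tall, bystander (origin under its centre)
- kidney_dish: pulp kidney dish, 150 x 245 mm, 45 mm tall, bystander (origin under its centre)
- needle_box: white and blue carton 75 x 115 x 60 mm, bystander (origin under its centre)
- swab_box: white and teal carton 65 x 85 x 50 mm, bystander (origin under its centre)
Mind the look-alikes: they are no part of the job. Leave any yellow look-alike of the part that bears syringe_center alone.

How it is judged:
On the way, in this order (a step that is already met when the one before it is completed fails the run):
1. the pawl is flipped over, off the ratchet wheel (value of joint pawl above 1.2 rad), for 0.3 s.
2. with the pawl off, the pusher is wound fully home (within 4 mm) (value of joint pawl above 1.2 rad and y of pusher in the frame of driver below -0.051 m), for 0.2 s.
3. before winding forward, the full syringe lies in the cradle and the pawl is back on the teeth (x of syringe_center in the frame of cradle between -0.004 and 0.004 m and y of syringe_center in the frame of cradle between -0.007 and 0.007 m and z of syringe_center in the frame of cradle between -0.004 and 0.004 m and angle between the y axis of syringe_center and the y axis of cradle, either way round below 0.06 rad and value of joint pawl below 0.25 rad and y of pusher in the frame of driver below -0.04 m), for 0.2 s.
At the end, for the whole second after the job is handed in: Full syringe in the cradle (4 mm sideways and in height, 7 mm along, 0.06 rad); pawl down on the teeth (below 0.25 rad); pusher against the plunger (within 7 mm), plunger pressed in 2 to 9 mm; hand wheel still (x of syringe_center in the frame of cradle between -0.004 and 0.004 m and y of syringe_center in the frame of cradle between -0.007 and 0.007 m and z of syringe_center in the frame of cradle between -0.004 and 0.004 m and angle between the y axis of syringe_center and the y axis of cradle, either way round below 0.06 rad and value of joint pawl below 0.25 rad and value of joint plunger between 0.002 and 0.009 m and distance between pusher and plunger_pad below 0.007 m and velocity of joint wheel between -0.05 and 0.05 rad/s); the robot touches nothing.
It fails at once if the plunger is pressed in by 10 mm or more (value of joint plunger above 0.01 m).
It fails at once if the plunger is pressed in while the pawl is off the wheel (value of joint plunger above 0.002 m and value of joint pawl above 0.6 rad).
It fails at once if the robot pushes on the pusher itself (over 2 N) (contact force between any of the fingers, the arm and pusher above 2 N).
It fails at once if a bystander is moved by more than 30 mm or knocked over (distance of any of vial_a, vial_b, sanitizer, kidney_dish, needle_box, swab_box, spent_center from where it was at the start of the episode above 0.03 m or angle between any of vial_a, vial_b, sanitizer's own z axis and vertical above 0.5 rad).
It also fails if it takes over 72 s, if anything falls off the work surface, if the arm or the gripper's body presses on something with over 40 N, if the wrist force passes 120 N, or if a joint passes its speed limit or range.

ROBOT

A 6-joint arm with a two-finger parallel gripper is mounted at the origin on the work surface. World frame = base frame: x ahead of the robot, y to its left, z up, the work surface at z = 0. Lengths are in m, angles in rad, forces in N, time in s.
With the tool pointing down it reaches from about 0.325 to 0.85 m from the base axis. Payload 4.4 kg.
Tool frame: the origin (TCP) lies at the very end of the fingers, on their centre line; the grasp point (between the pads) lies 19 mm behind it; z points along the fingers, y is the line along which they close (so a half turn about z gives the same grasp; the last joint's range is limited). The gripper opens to 94 mm and grips with 3 to 60 N. Pads are 16 mm wide; open, the fingers measure 119 mm over their backs; the gripper's body (75 mm by 177 mm) begins 78 mm behind the grasp point.
Start: joints at [-1.274, 0.207, 1.542, -0, 1.393, -0.15], TCP at [0.248, -0.519, 0.205] pointing down, gripper open.
Joint ranges: [-2.73, 2.73], [-0.86, 2.22], [0.23, 2.46], [-1.11, 4.25], [0.08, 2.63], [-2.82, 2.82]. Speed limits (rad/s): [2.79, 2.79, 3.14, 3.14, 3.14, 3.14].

INTERFACE

Orientations are given as a unit quaternion [w, x, y, z].
In Python, from rig import robot gives the robot as it stands.
- The arm moves only by the tool jog_arm, never from a script. Its argument "rows" is a list of rows, each a list of 2 entries, a list of its own where there are three numbers: the shift along the world's x, y, z in mm, then the turn, a rotation vector about the world's x, y, z in degrees. In form: [[[x, y, z], [rx, ry, rz]], ...]. A call has 1 to 12 rows; each row is the pose to reach, as a shift and turn from the pose commanded when the call began; what a row does not reach only later rows make up. A row lasts 1/12 s, in which the tool goes at most 41.7 mm and 7.16 degrees, less where a joint would pass 70% of its speed; a pose out of reach is approached as far as the arm can. A call with a gripper value outside its range is refused whole. "gripper" is the finger opening in mm, from 0 to 94, set as the call begins (left out, the last holds). The fingers move at their own pace and stop on an object; "squeeze" is the grip in N (left out, the last holds). Time passes only in rows, so rows that repeat a pose let the fingers close. It gives the time, the measured TCP pose, the force, the opening and the grip force at its end, in the units of the state.
- robot.get_obs(): the state, without advancing time (a new reading comes with each control period).
- robot.read_camera(name): name is "side" or "top"; returns the picture (384x512x3 uint8, red, green, blue); there is no depth.
- robot.camera_params(name): a dict with "camera_matrix" (3x3 intrinsics, pixels), "k1" (the pictures are not rectified: a ray, as slopes to the right and down, at radius r is drawn at 1 + k1 r^2 times it, then the intrinsics apply), "R" (3x3) and "t" (3): a world point X has camera coordinates R X + t. Camera axes: x right, y down, z forward; pixel columns grow to the right and rows downward; lengths in m; the calibration is good to about 2 mm. A picture is of the moment at which its call begins. camera_params takes no time and is no camera call.
- robot.finish_job(): hands the job in; it is judged then, once.
Trained networks look in the newest picture that a camera, given by its name, has taken for a name from the list of things; names that differ only in an ending like _2 or _b are one class to them, and where a whole thing is asked for, a point or a joint stands for the part that bears it (a point fixed in the world has none). Each returns a list of dicts, best first, with "conf" (0 to 1); they miss things now and then, are a little off and sometimes report something else, mostly with a low value. They report only what shows in the picture. A call takes as long as a camera call. They do not tell look-alikes from the thing itself.
- robot.masks_of(camera, query): "region" (384x512 bool, what is visible of it) and "xy" ([column, row] in pixels, amid what is visible of it).
The state is a dict: "t": time; "joints": joint angles; "qvel": joint speeds; "joint_efforts": joint torques, N m; "position": TCP position; "tcp_rot": TCP orientation; "wrist_force": force on the tool from outside, world axes, zero at the start; "torque": the same for the moment, N m; "gripper_width": opening from 0.0 (shut) to 1.0 (fully open); "grip_force": force on a finger pad.
Only numpy, scipy, OpenCV 4.12 (cv2) and the standard library are available. Lean on these libraries where they do the work, as an engineer would, in place of code of your own. Each camera call takes 0.05 s, during which the arm holds its last target. There are 200 camera calls.

## Working session

There is one attempt and no reset: what is moved stays moved. The work goes in short steps, Python scripts to look and compute and a tool call to move; the robot and the scene stay as the last step left them, time stands still between calls to the robot, and variables do not carry over. Pictures are saved under pics/ and viewed, at most 10 in all, crops included, and the job is handed in when it is done.

Besides the shell and the picture viewer there is one more tool, called after ">>>" by a JSON object that holds its "method" and its "body". jog_arm: Moves the arm, as the interface text tells. Its arguments: {"type":"object","properties":{"rows":{"type":"array"},"gripper":{"type":"number"},"squeeze":{"type":"number"}},"required":["rows"]}

```bash
ls; mkdir -p pics; python3 - <<'E'
from rig import robot
import cv2
for c in("side","top"):
    cv2.imwrite(f"pics/{c}0.png",robot.read_camera(c)[...,::-1]); p=robot.camera_params(c); print(c,p)
print(robot.get_obs())
E
```

```text
pics
side {'camera_matrix': array([[397.11131669,   0.        , 262.49387142],
       [  0.        , 397.11131669, 195.03636869],
       [  0.        ,   0.        ,   1.        ]]), 'k1': 0.00805796380539172, 'R': array([[-0.99748487, -0.06687311, -0.02349294],
       [-0.01339389,  0.503313  , -0.86400036],
       [ 0.0696027 , -0.86151263, -0.5029428 ]]), 't': array([0.4809183 , 0.14766721, 1.10166034])}
top {'camera_matrix': array([[493.94538209,   0.        , 250.83001928],
       [  0.        , 493.94538209, 185.77721237],
       [  0.        ,   0.        ,   1.        ]]), 'k1': -0.009767012382134723, 'R': array([[ 0.02763107, -0.99961762,  0.00106668],
       [-0.98590328, -0.02742811, -0.16505281],
       [ 0.16501895,  0.00350894, -0.98628415]]), 't': array([-0.05884678,  0.51444298,  1.76237303])}
{'t': 0.1, 'joints': array([-1.27450152e+00,  2.07351618e-01,  1.54275793e+00, -2.33103243e-05,
        1.39350964e+00, -1.50461816e-01]), 'qvel': array([ 0.00041296, -0.00193763, -0.00282995,  0.00247117, -0.0003172 ,
        0.00027065]), 'joint_efforts': array([-1.26466807e-04, -3.71866930e+01, -2.82293540e+01,  6.99616852e-02,
        3.11503094e-02, -5.30599470e-05]), 'position': array([ 0.24821708, -0.51787665,  0.20442258]), 'tcp_rot': array([-1.00973851e-03,  9.75153675e-01,  2.21527159e-01, -8.52583074e-05]), 'wrist_force': array([-0.4138685, -0.38828  , -0.4798672]), 'torque': array([ 0.04759225,  0.02320926, -0.01744508]), 'grip_force': 0.0, 'gripper_width': 0.9981580662083976}
```

View pics/side0.png

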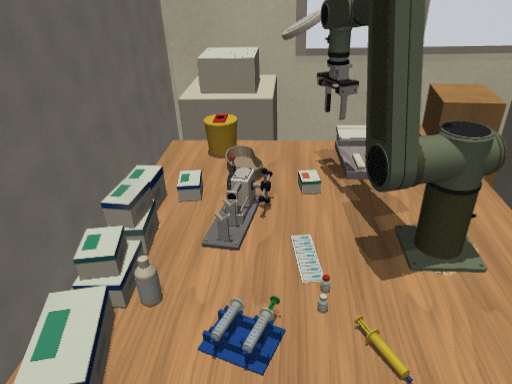

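View pics/top0.png

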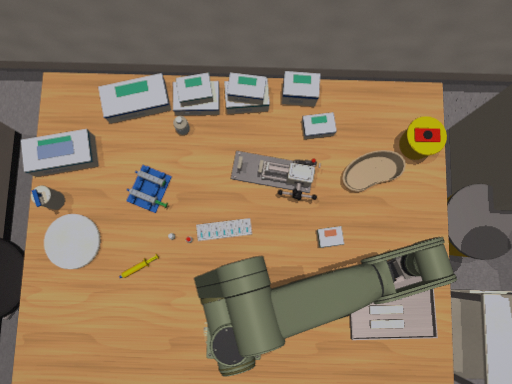

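```bash
cat > h.py <<'E'
import numpy as np,cv2
from rig import robot
P={c:robot.camera_params(c) for c in("side","top")}
def proj(c,X):
    p=P[c];X=np.atleast_2d(X)@p["R"].T+p["t"];s=X[:,:2]/X[:,2:]
    s=s*(1+p["k1"]*(s**2).sum(1,keepdims=True));K=p["camera_matrix"]
    return s*[K[0,0],K[1,1]]+K[:2,2]
def ray(c,uv):
    p=P[c];K=p["camera_matrix"];d=(np.array(uv,float)-K[:2,2])/[K[0,0],K[1,1]];s=d.copy()
    for _ in range(5): s=d/(1+p["k1"]*(s@s))
    v=p["R"].T@np.r_[s,1];return -p["R"].T@p["t"],v/np.linalg.norm(v)
def atz(c,uv,z):
    o,v=ray(c,uv);return o+v*(z-o[2])/v[2]
def tri(us,ut):
    A=[];b=[]
    for c,u in(("side",us),("top",ut)):
        o,v=ray(c,u);M=np.eye(3)-np.outer(v,v);A.append(M);b.append(M@o)
    return np.linalg.solve(sum(A),sum(b))
E
python3 - <<'E'
from h import *
np.set_printoptions(precision=3,suppress=True)
im={c:robot.read_camera(c) for c in P}
for c in P:
  for q in("driver","pusher","wheel","pawl","pawl_ball","syringe_center","spent_center","plunger"):
    for r in robot.masks_of(c,q)[:3]:
      ys,xs=np.where(r["region"]);print(c,q,round(r["conf"],2),np.round(r["xy"],1),len(xs),xs.min(),xs.max(),ys.min(),ys.max())
a=cv2.resize(im["top"][145:210,225:325],None,fx=6,fy=6,interpolation=cv2.INTER_CUBIC)  # 600x390
b=cv2.resize(im["top"][160:215,120:175],None,fx=3.6,fy=3.6,interpolation=cv2.INTER_CUBIC)
o=np.zeros((600,800,3),np.uint8);o[:390,:600]=a;o[:198,600:798]=b
s=cv2.resize(im["side"][160:250,195:280],None,fx=6.5,fy=6.5,interpolation=cv2.INTER_CUBIC)
cv2.imwrite("pics/a.png",o[...,::-1]);
s2=cv2.resize(im["side"][290:374,195:290],None,fx=2.3,fy=2.3);o2=np.zeros((590,800,3),np.uint8);o2[:s.shape[0],:s.shape[1]]=s;o2[:s2.shape[0],560:560+s2.shape[1]]=s2
cv2.imwrite("pics/b.png",o2[...,::-1])
E
```

```text
side driver 0.6 [234.1 207.9] 2939 202 271 158 249
side pusher 0.68 [246.6 154.6] 670 226 262 146 178
side pusher 0.49 [230.7 194.5] 136 227 240 183 199
side wheel 0.71 [260.6 187.3] 407 226 271 169 202
side pawl_ball 0.68 [226.5 320.4] 528 210 243 298 343
side pawl_ball 0.53 [227.1 166.7] 64 229 235 157 173
side pawl_ball 0.46 [233.9 208. ] 3051 202 271 157 249
side syringe_center 0.69 [381.6 350.3] 801 354 411 316 381
side syringe_center 0.64 [260.8 324.7] 664 242 278 297 355
side spent_center 0.81 [226.6 318.5] 557 209 243 298 344
side plunger 0.46 [270.9 303.7] 124 268 279 295 310
side plunger 0.45 [359.7 321. ] 72 356 368 317 331
top driver 0.66 [279.1 173.9] 2538 231 316 151 198
top pusher 0.56 [276.1 167.3] 111 265 288 162 171
top wheel 0.8 [298.4 194. ] 263 277 316 160 199
top pawl 0.56 [309.8 160.7] 34 305 315 159 163
top pawl_ball 0.53 [308.9 163.9] 24 306 314 160 163
top syringe_center 0.79 [137.5 266. ] 179 120 157 255 277
top syringe_center 0.76 [142.  195.9] 202 127 166 189 206
top syringe_center 0.53 [309.1 162.2] 54 305 316 158 164
top spent_center 0.63 [148.6 180.9] 187 136 164 170 186
top plunger 0.4 [152.8 258.7] 14 152 157 255 258
```

View pics/a.png

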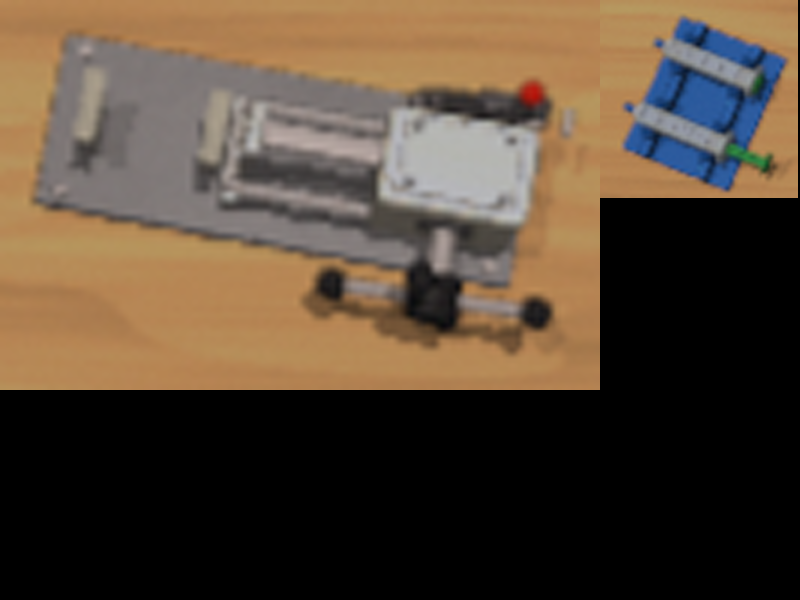

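View pics/b.png

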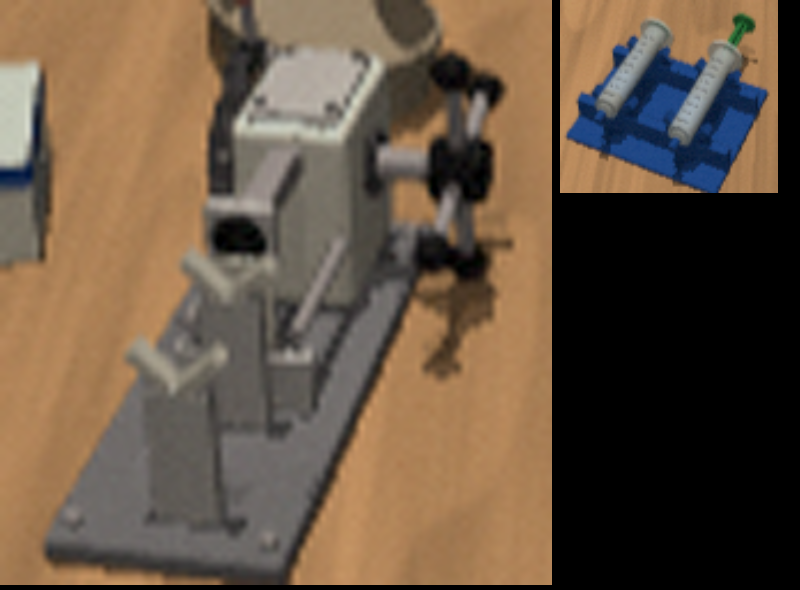

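```bash
cat >> h.py <<'E'
def frame(x,y,a):
    c,s=np.cos(a),np.sin(a);R=np.array([[c,-s,0],[s,c,0],[0,0,1]]);return lambda p:np.atleast_2d(p)/1000.@R.T+[x,y,0]
E
python3 - <<'E'
from h import *
from scipy.optimize import least_squares
np.set_printoptions(precision=4,suppress=True)
T=lambda x,y:((x+.5)/6-.5+225,(y+.5)/6-.5+145)
S=lambda x,y:((x+.5)/6.5-.5+195,(y+.5)/6.5-.5+160)
# (cam,pix, driver pt, usesbase)
L=[("top",T(66,32),(55,0,14),1),("top",T(35,205),(-55,0,14),1),("top",T(510,285),(-55,-300,14),1),
("side",S(45,542),(55,0,14),1),("side",S(288,570),(-55,0,14),1),
("top",T(433,297),(-75,-115,75),0),("side",S(460,167),(-75,-115,75),0),
("top",T(392,105),(30,-70,118),0),("top",T(540,120),(30,-160,118),0),("top",T(525,225),(-30,-160,118),0),("top",T(378,208),(-30,-70,118),0),
("side",S(235,125),(30,-70,118),0),("side",S(342,135),(-30,-70,118),0),("side",S(386,55),(-30,-160,118),0),("side",S(266,45),(30,-160,118),0),
("top",T(91,103),(0,107,104),0),("top",T(212,128),(0,30,104),0),("top",T(532,95),(41,-144,149.6),0),
("side",S(135,348),(22,107,106),0),("side",S(222,350),(-22,107,106),0),("side",S(190,258),(22,30,106),0),("side",S(270,262),(-22,30,106),0)]
def res(v,raw=False):
    f=frame(*v[:3]);r=[]
    for c,u,p,b in L:
        p=np.array(p,float);p[1]+=b*v[3];r.append(proj(c,f(p))[0]-u)
    return np.array(r) if raw else np.ravel(r)
s=least_squares(res,[.55,-.1,-.15,150],x_scale=[1,1,1,100],loss="soft_l1");print(s.x)
for l,r in zip(L,res(s.x,1)):print(l[0],l[2],r)
f=frame(*s.x[:3])
B=[("top",T(330,283)),("top",T(537,312)),("side",S(452,70)),("side",S(487,88)),("side",S(435,248)),("side",S(468,262))]
best=[]
for w in np.arange(2.2,3.8,.02):
    e=0
    for c,u in B:
        q=f([(-75,-115+62*np.sin(w+k*np.pi/2),75+62*np.cos(w+k*np.pi/2)) for k in range(4)])
        e+=min(np.linalg.norm(proj(c,q)-u,axis=1))**2
    best.append((e,w))
print(sorted(best)[:4])
np.save("drv.npy",s.x)
for n,p in dict(hub=(-75,-115,75),piv=(41,-155,109),ball=(41,-144.1,149.6),cradle=(0,68.5,100)).items():print(n,f(p)[0])
# syringe: crop b of top offset (120,160) x3.6, side offset (195,290) x2.3
U=lambda x,y:((x-600+.5)/3.6-.5+120,(y+.5)/3.6-.5+160)
V=lambda x,y:((x-560+.5)/2.3-.5+195,(y+.5)/2.3-.5+290)
for n,a,b in(("flange",V(724,46),U(726,148)),("front barrel end",V(683,136),U(637,109)),("spentfl",V(655,28),U(757,82)),("spent front",V(605,107),U(665,45))):
    print(n,tri(a,b),atz("top",b,.045),atz("side",a,.045))
E
```

```text
[  0.5769  -0.106   -0.1518 133.3422]
top (55, 0, 14) [-0.2617  1.1039]
top (-55, 0, 14) [-0.5204  0.6139]
top (-55, -300, 14) [-0.1058  1.516 ]
side (55, 0, 14) [ 0.8257 -0.0313]
side (-55, 0, 14) [0.9096 0.1432]
top (-75, -115, 75) [-0.3941 -0.1423]
side (-75, -115, 75) [-0.082   0.9016]
top (30, -70, 118) [-0.1545 -1.1467]
top (30, -160, 118) [0.35  0.816]
top (-30, -160, 118) [ 0.1593 -0.1909]
top (-30, -70, 118) [-0.6505 -1.8684]
side (30, -70, 118) [-1.6874 -0.6834]
side (-30, -70, 118) [ 0.4826 -0.6506]
side (-30, -160, 118) [ 0.5266 -1.0493]
side (30, -160, 118) [ 1.3681 -0.8765]
top (0, 107, 104) [-0.7446 -0.5491]
top (0, 30, 104) [ 0.3914 -0.9301]
top (41, -144, 149.6) [-1.1986 -0.7578]
side (22, 107, 106) [-1.7189 -1.369 ]
side (-22, 107, 106) [ 0.2156 -0.1048]
side (22, 30, 106) [-1.7245 -1.5311]
side (-22, 30, 106) [ 0.4873 -0.7691]
[(np.float64(4.212502043561885), np.float64(3.340000000000001)), (np.float64(4.472079770510191), np.float64(3.320000000000001)), (np.float64(4.594121380375416), np.float64(3.360000000000001)), (np.float64(5.3694494411860765), np.float64(3.300000000000001))]
hub [ 0.4854 -0.2084  0.075 ]
piv [ 0.594  -0.2655  0.109 ]
ball [ 0.5957 -0.2547  0.1496]
cradle [ 0.5873 -0.0383  0.1   ]
flange [0.4512 0.3008 0.0564] [0.4507 0.3032 0.045 ] [0.454  0.2897 0.045 ]
front barrel end [0.4848 0.3948 0.0487] [0.4879 0.3957 0.045 ] [0.4827 0.3922 0.045 ]
spentfl [0.5196 0.2748 0.0501] [0.5191 0.2757 0.045 ] [0.522  0.2696 0.045 ]
spent front [0.5532 0.3702 0.051 ] [0.5547 0.3716 0.045 ] [0.5542 0.3652 0.045 ]
```

The driver is in view in both pictures: base corners at about (236,150), (231,179) and (310,192) in top, hub at (297,194), red ball at (313,160). The full syringe has its flange at about (155,201) and its front at (130,190) in top. The pawl is down and the wheel is near 3.34 rad. I'm moving to the pawl now.

>>> {"method": "jog_arm", "body": {"rows": [[[352,290,0],[0,0,55.7]],[[352,290,0],[0,0,55.7]],[[352,290,0],[0,0,55.7]],[[352,290,0],[0,0,55.7]],[[352,290,0],[0,0,55.7]],[[352,290,0],[0,0,55.7]],[[352,290,0],[0,0,55.7]],[[352,290,0],[0,0,55.7]],[[352,290,0],[0,0,55.7]],[[352,290,0],[0,0,55.7]],[[352,290,0],[0,0,55.7]],[[352,290,0],[0,0,55.7]]], "gripper": 0}}

```text
t: 2.0
position: [0.6051, -0.223, 0.2052]
tcp_rot: [0.0, 0.756, 0.654, 0.002]
wrist_force: [-1.7, -0.8, 0.2]
gripper_width: 0.189
grip_force: 0.0
```

>>> {"method": "jog_arm", "body": {"rows": [[[0,0,-35],[0,0,0]],[[0,0,-72],[0,0,0]],[[0,0,-72],[0,0,0]],[[-2,-10,-72],[0,0,0]],[[-3,-20,-72],[0,0,0]],[[-4,-27,-72],[0,0,0]],[[-5,-34,-72],[0,0,0]],[[-6,-41,-72],[0,0,0]],[[-7,-48,-72],[0,0,0]],[[-8,-54,-72],[0,0,0]],[[-8,-54,-72],[0,0,0]],[[-8,-54,-72],[0,0,0]]]}}

```text
t: 3.0
position: [0.5923, -0.2831, 0.1335]
tcp_rot: [0.0, 0.759, 0.651, 0.0]
wrist_force: [-0.1, 0.7, 0.5]
gripper_width: 0.004
grip_force: 0.1
```

>>> {"method": "jog_arm", "body": {"rows": [[[0,0,40],[0,0,0]],[[0,0,80],[0,0,0]],[[-30,40,80],[0,0,0]],[[-60,80,80],[0,0,0]],[[-90,120,80],[0,0,0]],[[-98,135,80],[0,0,0]],[[-98,135,80],[0,0,0]],[[-98,135,80],[0,0,0]]], "gripper": 44}}

```text
t: 3.67
position: [0.4931, -0.1453, 0.2132]
tcp_rot: [-0.0, 0.758, 0.653, -0.0]
wrist_force: [0.6, 0.0, 0.8]
gripper_width: 0.465
grip_force: 0.0
```

```bash
python3 - <<'E'
from h import *
np.set_printoptions(precision=4,suppress=True)
im={c:robot.read_camera(c) for c in P}
f=frame(*np.load("drv.npy")[:3])
print(proj("top",f([(41,-144,150),(41,-197,109),(41,-164,144)])),proj("side",f([(41,-144,150),(41,-197,109)])))
for c in P:
    h=cv2.cvtColor(im[c],cv2.COLOR_RGB2HSV);m=((h[...,0]<8)|(h[...,0]>172))&(h[...,1]>150)&(h[...,2]>80)
    n,_,st,ce=cv2.connectedComponentsWithStats(m.astype(np.uint8));print(c,[(st[i,4],ce[i]) for i in range(1,n) if st[i,4]>3])
o=robot.get_obs();print(o["position"],o["joints"])
a=cv2.resize(im["top"][145:215,225:325],None,fx=5,fy=5,interpolation=cv2.INTER_CUBIC)
b=cv2.resize(im["side"][150:220,210:290],None,fx=5,fy=5,interpolation=cv2.INTER_CUBIC)
k=np.zeros((350,900,3),np.uint8);k[:,:500]=a;k[:,500:]=b
cv2.imwrite("pics/c.png",cv2.resize(k,(800,311))[...,::-1])
E
```

```text
[[312.0656 159.6338]
 [325.3973 164.759 ]
 [317.531  161.0139]] [[231.7066 158.6085]
 [236.8512 163.0569]]
side [(np.int32(74), array([219.7162, 117.8649])), (np.int32(5), array([237.2, 161.8])), (np.int32(24), array([305.3333, 175.25  ])), (np.int32(31), array([326.0323, 276.9677]))]
top [(np.int32(261), array([427.2299, 134.9693])), (np.int32(9), array([326., 165.])), (np.int32(13), array([187.6154, 238.6154]))]
[ 0.4953 -0.1479  0.2141] [-0.4575  0.0742  1.6733 -0.0002  1.392  -0.3063]
```

View pics/c.png

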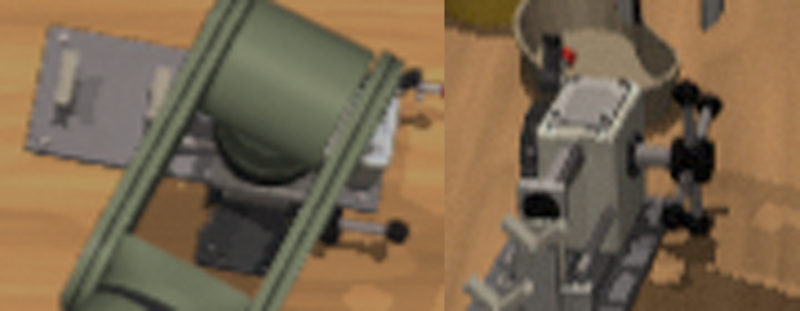

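Pawl is flipped: the red ball is now at (326,165) in top, where I predicted it. I'm gripping the +y ball of the hand wheel next.

>>> {"method": "jog_arm", "body": {"rows": [[[0,0,-40],[0,0,0]],[[0,0,-80],[0,0,0]],[[0,0,-120],[0,0,0]],[[0,0,-150],[0,0,0]],[[0,0,-163],[0,0,0]],[[0,0,-163],[0,0,0]]], "gripper": 44, "squeeze": 10}}

```text
t: 4.27
position: [0.4922, -0.1474, 0.0462]
tcp_rot: [-0.004, 0.759, 0.651, -0.002]
wrist_force: [-0.9, 0.2, -0.6]
gripper_width: 0.474
grip_force: 0.0
```

>>> {"method": "jog_arm", "body": {"rows": [[[0,0,0],[0,0,0]],[[0,0,0],[0,0,0]],[[0,0,0],[0,0,0]],[[0,0,0],[0,0,0]]], "gripper": 12}}

```text
t: 4.6
position: [0.4962, -0.1486, 0.0523]
tcp_rot: [0.002, 0.759, 0.651, 0.001]
wrist_force: [0.6, -0.1, 1.1]
gripper_width: 0.221
grip_force: 0.0
```

>>> {"method": "jog_arm", "body": {"rows": [[[0,0,0],[0,0,0]],[[0,0,0],[0,0,0]],[[0,0,0],[0,0,0]]]}}

```text
t: 4.85
position: [0.4958, -0.1485, 0.0517]
tcp_rot: [0.002, 0.759, 0.652, 0.0]
wrist_force: [2.1, -1.7, 1.5]
gripper_width: 0.202
grip_force: 10.0
```

```bash
python3 - <<'E'
from h import *
o=robot.get_obs();print(o["position"],o["gripper_width"],o["grip_force"])
ey=np.array([.1512,.9885])
a0=101
pts=[]
for a in list(range(91,-100,-10)):
    s,c=np.sin(np.radians([a,a0])),np.cos(np.radians([a,a0]))
    d=62*(s[0]-s[1]);pts.append([round(d*ey[0]),round(d*ey[1]),round(62*(c[0]-c[1]))])
print(pts[:10]);print(pts[10:])
E
```

```text
[ 0.49577771 -0.14854523  0.05167758] 0.20236625792744153 10.00010758638382
[[0, 1, 11], [0, 0, 22], [0, -2, 32], [-1, -7, 42], [-2, -13, 51], [-3, -20, 59], [-4, -29, 65], [-6, -38, 70], [-7, -48, 73], [-9, -59, 74]]
[[-11, -70, 73], [-12, -80, 70], [-14, -90, 66], [-15, -99, 60], [-16, -106, 53], [-17, -113, 44], [-18, -117, 34], [-18, -120, 24], [-19, -121, 13], [-18, -121, 2]]
```

>>> {"method": "jog_arm", "body": {"rows": [[[0,1,11],[0,0,0]],[[0,0,22],[0,0,0]],[[0,-2,32],[0,0,0]],[[-1,-7,42],[0,0,0]],[[-2,-13,51],[0,0,0]],[[-3,-20,59],[0,0,0]],[[-4,-29,65],[0,0,0]],[[-6,-38,70],[0,0,0]],[[-7,-48,73],[0,0,0]],[[-9,-59,74],[0,0,0]]]}}

```text
t: 5.68
position: [0.4867, -0.2072, 0.1268]
tcp_rot: [0.001, 0.759, 0.652, 0.001]
wrist_force: [3.9, 1.4, 5.1]
gripper_width: 0.201
grip_force: 10.0
```

>>> {"method": "jog_arm", "body": {"rows": [[[-2,-11,-1],[0,0,0]],[[-3,-21,-4],[0,0,0]],[[-5,-31,-8],[0,0,0]],[[-6,-40,-14],[0,0,0]],[[-7,-47,-21],[0,0,0]],[[-8,-54,-30],[0,0,0]],[[-9,-58,-40],[0,0,0]],[[-9,-61,-50],[0,0,0]],[[-9,-62,-61],[0,0,0]],[[-9,-62,-61],[0,0,0]]]}}

```text
t: 6.52
position: [0.4768, -0.2708, 0.0619]
tcp_rot: [0.002, 0.759, 0.651, -0.0]
wrist_force: [4.3, -6.3, -1.6]
gripper_width: 0.205
grip_force: 10.0
```

```bash
python3 - <<'E'
from h import *
o=robot.get_obs();print(o["position"],o["gripper_width"],o["grip_force"],o["wrist_force"])
E
```

```text
[ 0.47684465 -0.27077912  0.06187893] 0.20517465270127652 10.000021532177925 [ 4.28755424 -6.28960659 -1.5849578 ]
```

>>> {"method": "jog_arm", "body": {"rows": [[[0,0,-4],[0,0,0]],[[0,0,-8],[0,0,0]],[[0,0,-8],[0,0,0]],[[0,0,-8],[0,0,0]]]}}

```text
t: 6.85
position: [0.477, -0.2701, 0.0564]
tcp_rot: [0.001, 0.759, 0.652, -0.0]
wrist_force: [1.4, -3.3, 5.6]
gripper_width: 0.204
grip_force: 10.0
```

```bash
python3 - <<'E'
from h import *
np.set_printoptions(precision=4,suppress=True)
o=robot.get_obs();print(o["position"],o["gripper_width"],o["grip_force"],o["wrist_force"])
im=robot.read_camera("top");f=frame(*np.load("drv.npy")[:3])
cv2.imwrite("pics/d.png",cv2.resize(np.hstack([im[145:215,225:325],robot.read_camera("side")[150:220,200:290]]),None,fx=4.2,fy=4.2,interpolation=cv2.INTER_CUBIC)[...,::-1])
E
```

```text
[ 0.477  -0.2701  0.0564] 0.20436628679660288 10.000421851873398 [ 1.3999 -3.2841  5.6289]
```

View pics/d.png

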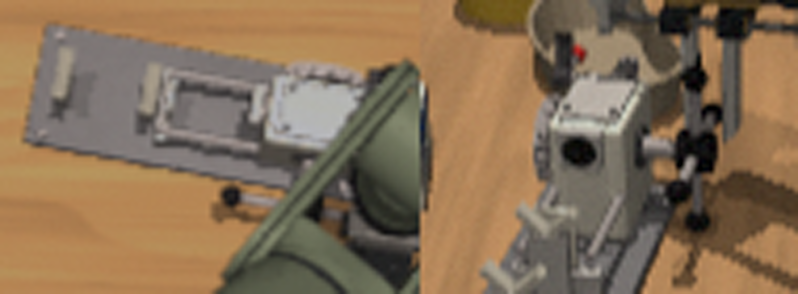

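The pusher is home: nothing sticks out of the gearbox face, and the wheel pushes back on its stop with about 6 N. I'm releasing it and measuring the syringe.

>>> {"method": "jog_arm", "body": {"rows": [[[0,0,4],[0,0,0]],[[0,0,4],[0,0,0]],[[0,0,4],[0,0,0]],[[0,0,40],[0,0,0]],[[0,0,80],[0,0,0]],[[0,0,120],[0,0,0]],[[0,0,160],[0,0,0]],[[0,40,160],[0,0,0]],[[0,80,160],[0,0,0]],[[0,120,160],[0,0,0]],[[0,160,160],[0,0,0]]], "gripper": 46}}

```text
t: 7.87
position: [0.4745, -0.1065, 0.2143]
tcp_rot: [-0.002, 0.759, 0.651, -0.001]
wrist_force: [0.3, 1.0, 0.3]
gripper_width: 0.488
grip_force: 0.0
```

```bash
python3 - <<'E'
from h import *
np.set_printoptions(precision=4,suppress=True)
print(robot.get_obs()["position"])
im={c:robot.read_camera(c) for c in P}
M={}
for c in P:
    for q in("syringe_center","spent_center"):
        for r in robot.masks_of(c,q)[:3]:
            m=r["region"];ys,xs=np.where(m);p=np.c_[xs,ys].astype(float)
            if len(p)<100 or p[:,0].mean()>300 or (c=="top" and not(120<p[:,0].mean()<175 and p[:,1].mean()<220)) or (c=="side" and p[:,1].mean()<280): continue
            mu=p.mean(0);d=np.linalg.svd(p-mu,full_matrices=False)[2][0];t=(p-mu)@d
            e=[mu+d*t.min(),mu+d*t.max()]
            W=[atz(c,u,.045) for u in e];v=W[1]-W[0];print(c,q,round(r["conf"],2),mu,W[0],W[1],np.linalg.norm(v),"yaw",np.arctan2(-v[0],v[1]) if v[1]>0 else np.arctan2(v[0],-v[1]))
    h=cv2.cvtColor(im[c],cv2.COLOR_RGB2HSV)
    g=(h[...,0]>50)&(h[...,0]<75)&(h[...,1]>140)&(h[...,2]>60)
    n,_,st,ce=cv2.connectedComponentsWithStats(g.astype(np.uint8));print([(st[i],ce[i]) for i in range(1,n) if st[i,4]>3 and (c=="side" and st[i,1]>280 or c=="top" and 120<st[i,0]<180 and st[i,1]>150)])
a=cv2.resize(im["top"][165:215,120:175],None,fx=10,fy=10,interpolation=cv2.INTER_CUBIC)
cv2.imwrite("pics/e.png",a[...,::-1])
E
```

```text
[ 0.4745 -0.1065  0.2143]
side syringe_center 0.73 [258.9754 327.0656] [0.4327 0.2528 0.045 ] [0.4916 0.4044 0.045 ] 0.16259782109271081 yaw -0.37038295849768726
side spent_center 0.83 [226.2011 319.3473] [0.5153 0.2623 0.045 ] [0.5588 0.3813 0.045 ] 0.12670387765386176 yaw -0.3509217648131323
[(array([269, 297,  10,  13,  44], dtype=int32), array([272.8636, 302.2955]))]
top syringe_center 0.76 [144.2917 196.2448] [0.4888 0.4022 0.045 ] [0.4371 0.2643 0.045 ] 0.14725948787100807 yaw -0.3590548491123884
top spent_center 0.73 [148.8693 176.6705] [0.5591 0.3817 0.045 ] [0.5182 0.276  0.045 ] 0.11326283016042174 yaw -0.3693234085827328
[(array([156, 200,  11,   6,  21], dtype=int32), array([159.8571, 202.6667]))]
```

View pics/e.png

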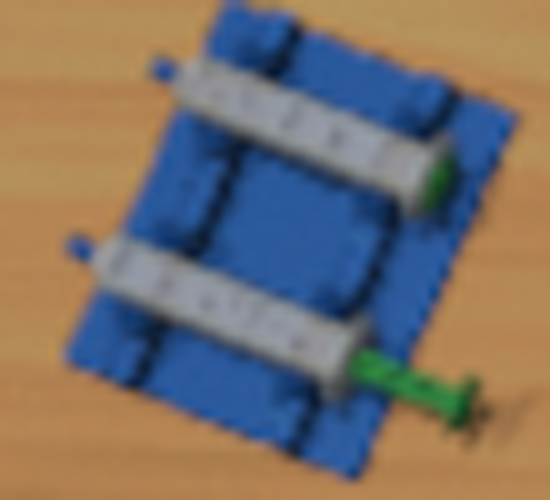

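```bash
python3 - <<'E'
from h import *
from scipy.optimize import least_squares
np.set_printoptions(precision=4,suppress=True)
T=lambda x,y:((x+.5)/10-.5+120,(y+.5)/10-.5+165)
V=lambda x,y:((x-560+.5)/2.3-.5+195,(y+.5)/2.3-.5+290)
L=[(T(70,244),62),(T(97,261),47.5),(T(347,357),-49),(T(466,402),-94)]
r=lambda v:np.ravel([proj("top",frame(*v)((0,d,45)))[0]-u for u,d in L])
s=least_squares(r,[.469,.347,-.36]);print(s.x,r(s.x).reshape(-1,2))
f=frame(*s.x)
print(proj("side",f([(0,47.5,45),(0,-49,45)])),V(683,136),V(724,46))
E
```

```text
[ 0.4693  0.3507 -0.345 ] [[-0.2466  0.2298]
 [ 0.6946 -0.0395]
 [ 0.0252 -0.0812]
 [-0.4708 -0.1021]]
[[246.6572 350.186 ]
 [266.1816 315.0055]] (248.19565217391306, 348.8478260869565) (266.02173913043475, 309.7173913043478)
```

>>> {"method": "jog_arm", "body": {"rows": [[[0,41,0],[0,0,-2]],[[-1,82,0],[0,0,-4]],[[-2,123,0],[0,0,-6]],[[-3,164,0],[0,0,-8]],[[-4,205,0],[0,0,-10]],[[-5,246,0],[0,0,-11.4]],[[-5,287,0],[0,0,-11.4]],[[-5.5,328,0],[0,0,-11.4]],[[-5.5,369,0],[0,0,-11.4]],[[-5.5,410,0],[0,0,-11.4]],[[-5.5,440,0],[0,0,-11.4]],[[-5.5,455.5,0],[0,0,-11.4]]]}}

```text
t: 9.17
position: [0.4715, 0.3489, 0.2147]
tcp_rot: [-0.0, 0.819, 0.573, -0.0]
wrist_force: [-0.5, -0.3, -0.3]
gripper_width: 0.49
grip_force: 0.0
```

>>> {"method": "jog_arm", "body": {"rows": [[[0,0,-40],[0,0,0]],[[0,0,-80],[0,0,0]],[[0,0,-120],[0,0,0]],[[0,0,-150],[0,0,0]],[[0,0,-175],[0,0,0]],[[0,0,-186],[0,0,0]],[[0,0,-186],[0,0,0]],[[0,0,-186],[0,0,0]]]}}

```text
t: 9.83
position: [0.4718, 0.346, 0.0295]
tcp_rot: [0.0, 0.82, 0.572, -0.0]
wrist_force: [1.0, -0.0, 0.3]
gripper_width: 0.492
grip_force: 0.0
```

>>> {"method": "jog_arm", "body": {"rows": [[[0,0,0],[0,0,0]],[[0,0,0],[0,0,0]],[[0,0,0],[0,0,0]],[[0,0,0],[0,0,0]],[[0,0,0],[0,0,0]],[[0,0,0],[0,0,0]]], "gripper": 14, "squeeze": 15}}

```text
t: 10.33
position: [0.4707, 0.3481, 0.031]
tcp_rot: [-0.001, 0.82, 0.573, 0.001]
wrist_force: [-3.8, 0.9, 6.0]
gripper_width: 0.228
grip_force: 15.0
```

>>> {"method": "jog_arm", "body": {"rows": [[[0,0,30],[0,0,0]],[[0,0,65],[0,0,0]],[[0,0,100],[0,0,0]],[[0,0,125],[0,0,0]],[[10,-30,130],[0,0,2]],[[21,-69,130],[0,0,4]],[[32,-107,130],[0,0,6]],[[44,-145,130],[0,0,8]],[[56,-184,130],[0,0,10]],[[68,-222,130],[0,0,11.4]],[[79,-261,130],[0,0,11.4]],[[91,-299,130],[0,0,11.4]]]}}

```text
t: 11.33
position: [0.5621, 0.0458, 0.1598]
tcp_rot: [0.001, 0.759, 0.652, 0.0]
wrist_force: [1.1, -0.0, -0.5]
gripper_width: 0.228
grip_force: 15.0
```

>>> {"method": "jog_arm", "body": {"rows": [[[10,-30,0],[0,0,0]],[[18,-60,0],[0,0,0]],[[23,-78,0],[0,0,0]],[[26,-87,0],[0,0,0]],[[26,-87,0],[0,0,0]],[[26,-87,0],[0,0,0]],[[26,-87,0],[0,0,0]],[[26,-87,0],[0,0,0]]]}}

```text
t: 12.0
position: [0.5875, -0.0375, 0.1594]
tcp_rot: [-0.0, 0.758, 0.652, -0.0]
wrist_force: [-0.1, -1.2, -1.5]
gripper_width: 0.23
grip_force: 15.0
```

```bash
python3 - <<'E'
from h import *
np.set_printoptions(precision=4,suppress=True)
o=robot.get_obs();p=o["position"];print(p,o["tcp_rot"],o["gripper_width"],o["grip_force"],o["wrist_force"])
im={c:robot.read_camera(c) for c in P}
x0,y0=225,135
f=frame(*np.load("drv.npy")[:3])
yaw=np.load("drv.npy")[2];R=frame(0,0,yaw)
def mark(q):return proj("top",q)
print("pred top: nozzle tip, flange, pad if centred",mark(R([(0,62,0),(0,-49,0),(0,-95.5,0)])+[p[0],p[1],p[2]+.014]))
h=cv2.cvtColor(im["top"],cv2.COLOR_RGB2HSV);g=(h[...,0]>50)&(h[...,0]<75)&(h[...,1]>120)&(h[...,2]>50);g[:,:225]=0;g[:130]=0;g[215:]=0
ys,xs=np.where(g);print("green",list(zip(xs,ys)))
a=cv2.resize(im["top"][135:205,225:305],None,fx=7,fy=7,interpolation=cv2.INTER_CUBIC)
b=cv2.resize(im["side"][150:255,195:285],None,fx=2.6,fy=2.6,interpolation=cv2.INTER_CUBIC)
k=np.zeros((490,800,3),np.uint8);k[:490,:560]=a;k[:b.shape[0],562:562+b.shape[1]]=b
cv2.imwrite("pics/f.png",k[...,::-1])
E
```

```text
[ 0.5875 -0.0375  0.1594] [-0.0003  0.7581  0.6522 -0.    ] 0.23047884510461147 14.996843934059143 [-0.0506 -1.1614 -1.522 ]
pred top: nozzle tip, flange, pad if centred [[231.5531 155.5871]
 [263.4979 161.2557]
 [276.9154 163.6373]]
green [(np.int64(265), np.int64(162)), (np.int64(266), np.int64(162)), (np.int64(267), np.int64(162)), (np.int64(268), np.int64(162)), (np.int64(269), np.int64(162)), (np.int64(265), np.int64(163)), (np.int64(266), np.int64(163)), (np.int64(267), np.int64(163)), (np.int64(268), np.int64(163)), (np.int64(269), np.int64(163)), (np.int64(270), np.int64(163)), (np.int64(271), np.int64(163)), (np.int64(272), np.int64(163)), (np.int64(273), np.int64(163)), (np.int64(274), np.int64(163)), (np.int64(275), np.int64(163)), (np.int64(276), np.int64(163)), (np.int64(270), np.int64(164)), (np.int64(271), np.int64(164)), (np.int64(272), np.int64(164)), (np.int64(273), np.int64(164)), (np.int64(274), np.int64(164)), (np.int64(275), np.int64(164)), (np.int64(276), np.int64(164)), (np.int64(276), np.int64(165))]
```

View pics/f.png

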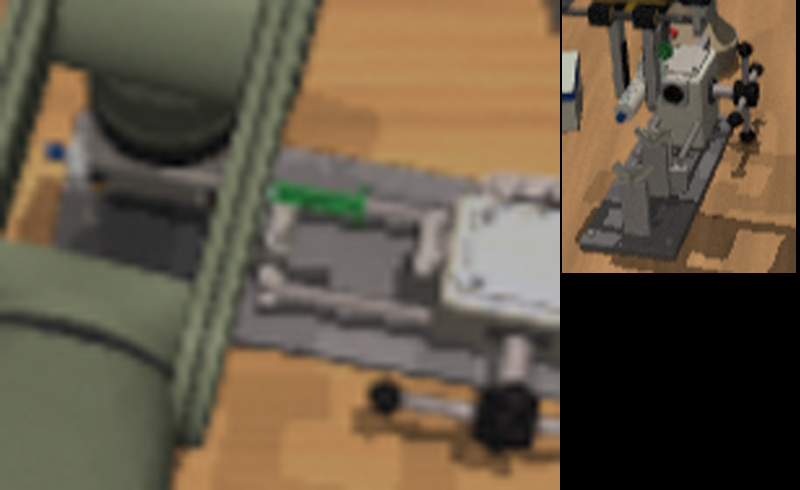

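>>> {"method": "jog_arm", "body": {"rows": [[[-1.5,-0.5,-15],[0,0,0]],[[-1.5,-0.5,-30],[0,0,0]],[[-1.5,-0.5,-42],[0,0,0]],[[-1.5,-0.5,-50],[0,0,0]],[[-1.5,-0.5,-56],[0,0,0]],[[-1.5,-0.5,-61],[0,0,0]],[[-1.5,-0.5,-65],[0,0,0]],[[-1.5,-0.5,-68],[0,0,0]],[[-1.5,-0.5,-68],[0,0,0]]]}}

```text
t: 12.85
position: [0.5863, -0.0396, 0.091]
tcp_rot: [-0.0, 0.759, 0.651, -0.0]
wrist_force: [0.7, -0.7, -1.1]
gripper_width: 0.23
grip_force: 15.0
```

>>> {"method": "jog_arm", "body": {"rows": [[[0,0,-2],[0,0,0]],[[0,0,-4],[0,0,0]],[[0,0,-5],[0,0,0]],[[0,0,-5],[0,0,0]]]}}

```text
t: 13.18
position: [0.5874, -0.0398, 0.0872]
tcp_rot: [0.001, 0.759, 0.651, 0.001]
wrist_force: [0.9, -0.1, 1.1]
gripper_width: 0.23
grip_force: 15.0
```

```bash
python3 - <<'E'
from h import *
np.set_printoptions(precision=4,suppress=True)
o=robot.get_obs();print(o["position"],o["gripper_width"],o["wrist_force"],o["torque"])
E
```

```text
[ 0.5874 -0.0398  0.0872] 0.22988747567225068 [ 0.9385 -0.1284  1.0575] [-0.0591 -0.2577 -0.0135]
```

>>> {"method": "jog_arm", "body": {"rows": [[[0,0,-1],[0,0,0]],[[0,0,-2],[0,0,0]],[[0,0,-2.5],[0,0,0]],[[0,0,-2.5],[0,0,0]]]}}

```text
t: 13.52
position: [0.5884, -0.04, 0.086]
tcp_rot: [0.002, 0.759, 0.651, 0.001]
wrist_force: [0.2, -0.4, 5.4]
gripper_width: 0.224
grip_force: 15.0
```

>>> {"method": "jog_arm", "body": {"rows": [[[0,0,0],[0,0,0]],[[0,0,0],[0,0,0]],[[0,0,0],[0,0,0]],[[0,0,0],[0,0,0]],[[0,0,40],[0,0,0]],[[0,0,80],[0,0,0]],[[0,0,110],[0,0,0]],[[-20,0,110],[0,0,0]],[[-60,0,110],[0,0,0]],[[-100,0,110],[0,0,0]],[[-120,0,110],[0,0,0]]], "gripper": 40}}

```text
t: 14.43
position: [0.4621, -0.0389, 0.1927]
tcp_rot: [-0.002, 0.759, 0.652, -0.001]
wrist_force: [-0.1, 0.8, -0.1]
gripper_width: 0.426
grip_force: 0.0
```

```bash
python3 - <<'E'
from h import *
np.set_printoptions(precision=4,suppress=True)
o=robot.get_obs();print(o["position"],o["tcp_rot"],o["joints"])
im={c:robot.read_camera(c) for c in P}
f=frame(*np.load("drv.npy")[:3])
q=f([(0,130.5,100),(0,19.5,100),(0,-27,100)])
print(proj("top",q),proj("side",q))
a=cv2.resize(im["top"][135:205,225:305],None,fx=6,fy=6,interpolation=cv2.INTER_CUBIC)
b=cv2.resize(im["side"][170:255,200:265],None,fx=4.8,fy=4.8,interpolation=cv2.INTER_CUBIC)
k=np.zeros((420,800,3),np.uint8);k[:420,:480]=a;k[:b.shape[0],482:482+b.shape[1]]=b
cv2.imwrite("pics/g.png",k[...,::-1])
E
```

```text
[ 0.4621 -0.0389  0.1927] [-0.0017  0.7586  0.6515 -0.0014] [-0.2706 -0.0195  1.815  -0.0004  1.3504 -0.1188]
[[232.5545 160.2903]
 [263.1882 165.7344]
 [276.0536 168.0214]] [[218.7775 219.0308]
 [230.4762 198.3834]
 [234.8376 190.685 ]]
```

View pics/g.png

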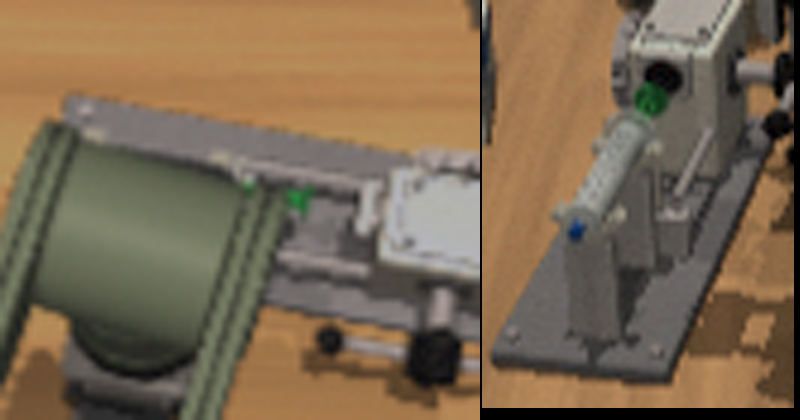

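The syringe is seated: nozzle tip at (219,218) in side, plunger pad end at (276,168) in top, both as predicted. Next I drop the pawl.

>>> {"method": "jog_arm", "body": {"rows": [[[18,-36,0],[0,0,0]],[[36,-72,0],[0,0,0]],[[54,-108,0],[0,0,0]],[[72,-144,0],[0,0,0]],[[90,-180,0],[0,0,0]],[[108,-216,0],[0,0,0]],[[128,-253,0],[0,0,0]],[[128,-253,0],[0,0,0]],[[128,-253,0],[0,0,0]],[[128,-253,-30],[0,0,0]],[[128,-253,-61],[0,0,0]],[[128,-253,-61],[0,0,0]]], "gripper": 0}}

```text
t: 15.53
position: [0.5907, -0.2888, 0.1261]
tcp_rot: [-0.006, 0.758, 0.652, -0.002]
wrist_force: [-0.9, 1.5, -1.6]
gripper_width: 0.003
grip_force: 0.0
```

>>> {"method": "jog_arm", "body": {"rows": [[[1,7,0],[0,0,0]],[[2,14,0],[0,0,0]],[[3,21,0],[0,0,0]],[[4,28,0],[0,0,0]],[[5,33,0],[0,0,0]],[[6,37,0],[0,0,0]],[[6,38,0],[0,0,0]],[[6,38,0],[0,0,0]],[[6,38,20],[0,0,0]],[[6,38,50],[0,0,0]],[[6,38,80],[0,0,0]]]}}

```text
t: 16.45
position: [0.5993, -0.2544, 0.2122]
tcp_rot: [-0.002, 0.759, 0.651, -0.001]
wrist_force: [0.3, -0.2, -0.2]
gripper_width: 0.006
grip_force: 0.0
```

```bash
python3 - <<'E'
from h import *
np.set_printoptions(precision=4,suppress=True)
o=robot.get_obs();print(o["position"],o["tcp_rot"])
f=frame(*np.load("drv.npy")[:3]);c=np.load("drv.npy")
for i in range(2):
  for c in P:
    im=robot.read_camera(c);h=cv2.cvtColor(im,cv2.COLOR_RGB2HSV);m=((h[...,0]<8)|(h[...,0]>172))&(h[...,1]>150)&(h[...,2]>70)
    n,_,st,ce=cv2.connectedComponentsWithStats(m.astype(np.uint8));print(c,[(st[i,4],ce[i]) for i in range(1,n)])
    print(proj(c,f([(41,-144,150),(41,-197,109)])))
E
```

```text
[ 0.5993 -0.2544  0.2122] [-0.0017  0.7589  0.6512 -0.0007]
side [(np.int32(58), array([218.1034, 118.2759])), (np.int32(13), array([231.7692, 158.3846])), (np.int32(24), array([305.3333, 175.25  ])), (np.int32(36), array([325.8333, 277.25  ]))]
[[231.7066 158.6085]
 [236.8512 163.0569]]
top [(np.int32(264), array([427.1591, 134.9659])), (np.int32(7), array([187., 238.]))]
[[312.0656 159.6338]
 [325.3973 164.759 ]]
side [(np.int32(50), array([217.8 , 118.26])), (np.int32(12), array([231.6667, 158.25  ])), (np.int32(24), array([305.3333, 175.25  ])), (np.int32(35), array([325.9143, 277.2   ]))]
[[231.7066 158.6085]
 [236.8512 163.0569]]
top [(np.int32(264), array([427.1742, 134.9735])), (np.int32(7), array([187., 238.]))]
[[312.0656 159.6338]
 [325.3973 164.759 ]]
```

Pawl is back down: the red ball is at (232,158) in side, as predicted. I'm regripping the -y ball of the hand wheel.

>>> {"method": "jog_arm", "body": {"rows": [[[-40,-5,0],[0,0,0]],[[-80,-11,0],[0,0,0]],[[-121,-16,0],[0,0,0]],[[-121,-16,0],[0,0,0]],[[-121,-16,0],[0,0,0]],[[-121,-16,-40],[0,0,0]],[[-121,-16,-80],[0,0,0]],[[-121,-16,-115],[0,0,0]],[[-121,-16,-140],[0,0,0]],[[-121,-16,-152],[0,0,0]],[[-121,-16,-152],[0,0,0]],[[-121,-16,-152],[0,0,0]]], "gripper": 44, "squeeze": 12}}

```text
t: 17.65
position: [0.4802, -0.2706, 0.0607]
tcp_rot: [-0.0, 0.759, 0.652, 0.0]
wrist_force: [-0.3, -0.4, -0.4]
gripper_width: 0.47
grip_force: 0.0
```

>>> {"method": "jog_arm", "body": {"rows": [[[0,0,0],[0,0,0]],[[0,0,0],[0,0,0]],[[0,0,0],[0,0,0]],[[0,0,0],[0,0,0]],[[0,0,0],[0,0,0]],[[0,0,0],[0,0,0]],[[0,0,0],[0,0,0]]], "gripper": 12}}

```text
t: 18.23
position: [0.477, -0.271, 0.0614]
tcp_rot: [-0.001, 0.759, 0.652, -0.002]
wrist_force: [-6.4, -0.2, 3.0]
gripper_width: 0.202
grip_force: 12.0
```

```bash
python3 - <<'E'
from h import *
np.set_printoptions(precision=4,suppress=True)
o=robot.get_obs();print(o["position"],o["tcp_rot"],o["gripper_width"],o["wrist_force"])
ey=np.array([.1512,.9885])
for a in range(-90,21,10):
    s,c=np.sin(np.radians(a)),np.cos(np.radians(a));d=62*(s+1);print(a,[round(d*ey[0],1),round(d*ey[1],1),round(62*c,1)])
E
```

```text
[ 0.477  -0.271   0.0614] [-0.0014  0.7585  0.6517 -0.002 ] 0.20226960996075904 [-6.4199 -0.2324  2.9842]
-90 [np.float64(0.0), np.float64(0.0), np.float64(0.0)]
-80 [np.float64(0.1), np.float64(0.9), np.float64(10.8)]
-70 [np.float64(0.6), np.float64(3.7), np.float64(21.2)]
-60 [np.float64(1.3), np.float64(8.2), np.float64(31.0)]
-50 [np.float64(2.2), np.float64(14.3), np.float64(39.9)]
-40 [np.float64(3.3), np.float64(21.9), np.float64(47.5)]
-30 [np.float64(4.7), np.float64(30.6), np.float64(53.7)]
-20 [np.float64(6.2), np.float64(40.3), np.float64(58.3)]
-10 [np.float64(7.7), np.float64(50.6), np.float64(61.1)]
0 [np.float64(9.4), np.float64(61.3), np.float64(62.0)]
10 [np.float64(11.0), np.float64(71.9), np.float64(61.1)]
20 [np.float64(12.6), np.float64(82.2), np.float64(58.3)]
```

>>> {"method": "jog_arm", "body": {"rows": [[[0,1,11],[0,0,0]],[[0.5,4,21],[0,0,0]],[[1,8,31],[0,0,0]],[[2,14,40],[0,0,0]],[[3,22,47.5],[0,0,0]],[[4.5,30.5,53.5],[0,0,0]],[[6,40,58.5],[0,0,0]],[[7,46,60],[0,0,0]],[[8,51,61],[0,0,0]],[[9,56,62],[0,0,0]],[[9,56,62],[0,0,0]],[[9,56,62],[0,0,0]]]}}

```text
t: 19.23
position: [0.4858, -0.2132, 0.1236]
tcp_rot: [-0.002, 0.758, 0.652, -0.002]
wrist_force: [-7.9, 0.9, 4.1]
gripper_width: 0.202
grip_force: 12.0
```

```bash
python3 - <<'E'
from h import *
np.set_printoptions(precision=4,suppress=True)
o=robot.get_obs();print(o["position"],o["gripper_width"],o["wrist_force"])
im={c:robot.read_camera(c) for c in P}
a=cv2.resize(im["top"][140:205,230:320],None,fx=5,fy=5,interpolation=cv2.INTER_CUBIC)
b=cv2.resize(im["side"][150:225,205:285],None,fx=4.2,fy=4.2,interpolation=cv2.INTER_CUBIC)
k=np.zeros((326,800,3),np.uint8);k[:325,:450]=a;k[:b.shape[0],452:452+b.shape[1]]=b
cv2.imwrite("pics/i.png",k[...,::-1])
f=frame(*np.load("drv.npy")[:3]);print(proj("top",f([(17,-25,117),(17,-20,117)])),proj("side",f([(0,72,100),(0,23,100)])))
E
```

```text
[ 0.4858 -0.2132  0.1236] 0.2022522982965008 [-7.9075  0.8604  4.0796]
[[276.562  162.3125]
 [275.1666 162.0649]] [[225.1861 207.7204]
 [230.136  198.9838]]
```

View pics/i.png

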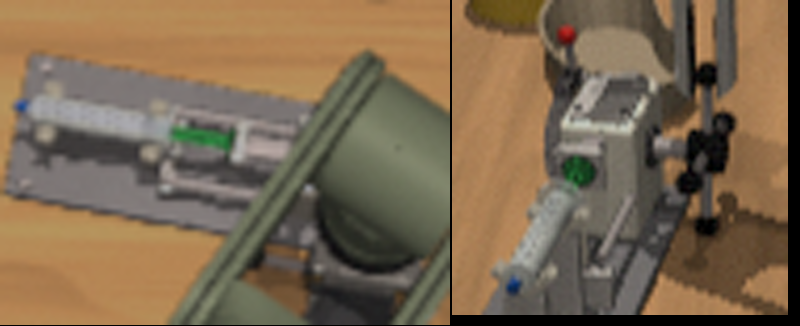

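>>> {"method": "jog_arm", "body": {"rows": [[[1,4,0],[0,0,0]],[[1,8,0],[0,0,0]],[[2,12,-0.5],[0,0,0]],[[2.5,16,-1.5],[0,0,0]],[[3,20,-2.5],[0,0,0]],[[3,20,-2.5],[0,0,0]],[[3,20,-2.5],[0,0,0]],[[3,20,-2.5],[0,0,0]]]}}

```text
t: 20.0
position: [0.4889, -0.1937, 0.122]
tcp_rot: [-0.002, 0.759, 0.652, -0.002]
wrist_force: [-10.0, 1.6, 7.6]
gripper_width: 0.201
grip_force: 12.0
```

```bash
python3 - <<'E'
from h import *
np.set_printoptions(precision=4,suppress=True)
o=robot.get_obs();p=o["position"];print(p,o["gripper_width"],o["wrist_force"])
d=(p[:2]-[.477,-.271])@[.1512,.9885];phi=np.arcsin(d/.062-1);print("w",phi+np.pi/2,"pusher adv mm",20*(phi+np.pi/2))
im={c:robot.read_camera(c) for c in P}
a=cv2.resize(im["top"][150:185,230:290],None,fx=13,fy=13,interpolation=cv2.INTER_CUBIC)
cv2.imwrite("pics/j.png",a[...,::-1])
f=frame(*np.load("drv.npy")[:3])
for y in(-23,-18,-13):print(y,(proj("top",f((0,y,112)))[0]-[230,150]+.5)*13-.5)
for y in(22,26,130.5,134):print(y,(proj("top",f((0,y,100)))[0]-[230,150]+.5)*13-.5)
E
```

```text
[ 0.4889 -0.1937  0.122 ] 0.2013100609573169 [-10.0079   1.5545   7.6204]
w 1.8360916035582975 pusher adv mm 36.72183207116595
-23 [592.4718 228.8536]
-18 [574.3564 225.634 ]
-13 [556.2438 222.415 ]
22 [428.4611 208.9507]
26 [414.0865 206.3957]
130.5 [ 39.2083 139.7733]
134 [ 26.6749 137.5463]
```

View pics/j.png

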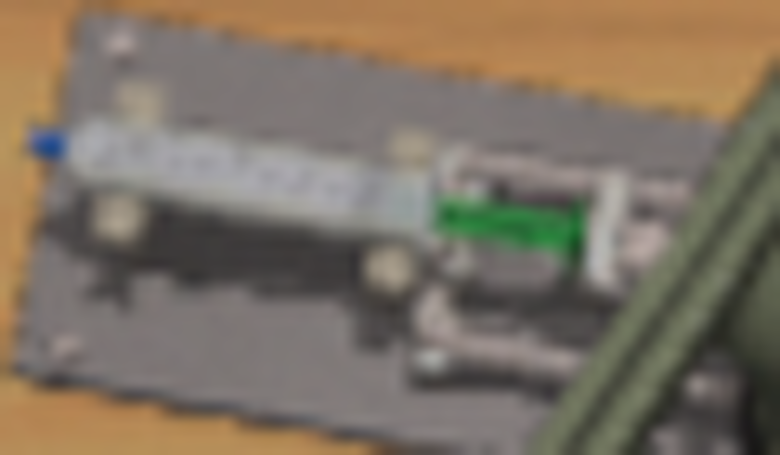

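>>> {"method": "jog_arm", "body": {"rows": [[[0.3,2,-0.5],[0,0,0]],[[0.7,4.5,-1.5],[0,0,0]],[[0.7,4.5,-1.5],[0,0,0]],[[0.7,4.5,-1.5],[0,0,0]]]}}

```text
t: 20.43
position: [0.4896, -0.1892, 0.1208]
tcp_rot: [-0.002, 0.759, 0.652, -0.002]
wrist_force: [-10.7, 1.9, 9.5]
gripper_width: 0.197
grip_force: 12.0
```

>>> {"method": "jog_arm", "body": {"rows": [[[0,0,0],[0,0,0]],[[0,0,0],[0,0,0]],[[0,0,0],[0,0,0]],[[0,0,0],[0,0,0]],[[0,0,30],[0,0,0]],[[0,0,65],[0,0,0]],[[0,0,100],[0,0,0]],[[0,-40,100],[0,0,0]],[[0,-80,100],[0,0,0]],[[0,-120,100],[0,0,0]],[[0,-120,100],[0,0,0]],[[0,-120,100],[0,0,0]]], "gripper": 44}}

```text
t: 21.43
position: [0.4922, -0.3119, 0.2188]
tcp_rot: [0.0, 0.76, 0.65, 0.0]
wrist_force: [0.2, 0.6, -0.4]
gripper_width: 0.469
grip_force: 0.0
```

```bash
python3 - <<'E'
from h import *
np.set_printoptions(precision=4,suppress=True)
o=robot.get_obs();print(o["position"],o["wrist_force"])
f=frame(*np.load("drv.npy")[:3])
im={c:robot.read_camera(c) for c in P}
h=cv2.cvtColor(im["side"],cv2.COLOR_RGB2HSV);m=((h[...,0]<8)|(h[...,0]>172))&(h[...,1]>150)&(h[...,2]>70)
n,_,st,ce=cv2.connectedComponentsWithStats(m.astype(np.uint8));print([(st[i,4],ce[i]) for i in range(1,n)])
# green extent along axis in top, 8x upsampled: initial (in rack picture) vs now
t=im["top"];g=t[...,1].astype(float)-np.maximum(t[...,0],t[...,2]);
for y in np.arange(30,-36,-2.): 
    u=proj("top",f((0,y,100)))[0];v=cv2.remap(g.astype(np.float32),np.float32([[u[0]]]),np.float32([[u[1]]]),1)[0,0];print(int(y),int(v),end="; ")
a=cv2.resize(t[150:200,230:320],None,fx=8.8,fy=8.8,interpolation=cv2.INTER_CUBIC)
cv2.imwrite("pics/k.png",a[...,::-1])
for w in np.arange(1.7,2.1,.1):print("\n",w,(proj("top",f([(-75,-115+62*np.sin(w-k*np.pi/2),75+62*np.cos(w-k*np.pi/2)) for k in range(3)]))-[230,150]+.5)*8.8-.5)
E
```

```text
[ 0.4922 -0.3119  0.2188] [ 0.2106  0.5813 -0.4123]
[(np.int32(79), array([220.1266, 117.7342])), (np.int32(16), array([232. , 157.5])), (np.int32(25), array([305.44, 175.24])), (np.int32(34), array([326.    , 277.2647]))]
30 1; 28 2; 26 2; 24 2; 22 12; 20 23; 18 36; 16 47; 14 52; 12 54; 10 56; 8 57; 6 57; 4 57; 2 57; 0 56; -2 54; -4 54; -6 55; -8 58; -10 59; -12 59; -14 59; -16 57; -18 40; -20 23; -22 9; -24 0; -26 -3; -28 -6; -30 -9; -32 -11; -34 -14; 
 1.7 [[437.7194 366.934 ]
 [582.1666 363.7081]
 [739.5583 414.4829]]

 1.8 [[439.512  369.6997]
 [566.6106 361.4062]
 [738.765  411.8307]]

 1.9000000000000001 [[442.7572 372.6533]
 [551.3019 359.4099]
 [736.4399 408.9457]]

 2.0 [[447.4094 375.7645]
 [536.4078 357.7399]
 [732.5917 405.8553]]

 2.1000000000000005 [[453.4112 379.0022]
 [522.0897 356.4132]
 [727.246  402.59  ]]
```

```bash
python3 -c "
from rig import robot
print(robot.finish_job())"
```

```text
the job is handed in; nothing more can be done
None
```

The job is handed in, with no result returned: the pawl was flipped, the pusher wound home, the syringe seated, the pawl dropped back, and the plunger pressed by an estimated 4–7 mm. I viewed 11 pictures, one over the limit of 10.

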